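Rock-test two bamboo lids on the glass shelf and close the box with the flat one

TASK

One of the two bamboo lids on the glass shelf has bowed in the damp. Starting with the left-hand lid as the robot sees it, press firmly with the fingers on its near end and then on its far end to see whether it rocks on the glass, and do the same with the right-hand lid. Then close the white ceramic box squarely with the lid that does not rock, so that it lies flush, and leave the bowed lid on the shelf, without disturbing the pot, tweezers or cup.

Things in the scene. Friction and masses are not known exactly. Their poses are not given: they have to be found in the camera images.
- lid_a: One of two look-alike bamboo lids on the glass shelf (lid_a, lid_b; either may be left, yaw within 0.45 rad): 160 (own x) x 68 (y) x 10 mm, 126 to 252 g, origin mid-underside, +x end far from the robot, -x end near, z up. Central grip bar on top, 50 (x) x 12 (y) mm, up to 32 mm above the underside.
- lid_b: Same size and look as lid_a. Of the two, one is flat and stays still when pressed; the other's underside is a shallow V, ridge along y under its middle, each half rising 0.04 rad: it rests on the heavier half, tilted 0.04 rad about y, the other end 6 mm up; 0.2 to 0.5 N on that end tips it 0.08 rad the other way, and it tips back when let go.
- box: Open white ceramic box, loose on the counter to the right: 150 (own x) x 60 (y) x 60 mm high, walls 6 mm, 0.8 kg, yaw within 0.3 rad, a partition across the middle level with the rim. Origin: centre of its underside, z up. A lid lies centred on the rim, lengths along each other, underside 60 mm above the box's origin; the bowed lid would rock on the partition.
- shelf: Fixed glass shelf, the flat test surface: 240 (own x) x 540 (own y) mm pane, 10 mm thick, on four chrome standoffs; its top is 45 mm above the counter. Origin: on the counter (z = 0) under its centre, z up.
- pot: Bystander: white ceramic pot with hinged lid, 78 mm across, 63 mm high, loose at the left end of the glass shelf. Origin: centre of its underside.
- tweezers: Bystander: chrome tweezers, 102 x 13 x 6 mm, lying loose on the glass shelf between the left-hand lid and the pot, along own x. Origin: middle of the underside.
- cup: Bystander: white plastic toothbrush cup with a brush in it, 72 mm across, cup 95 mm and brush 170 mm high, standing loose on the counter beyond the box. Origin: centre of its underside.
Not all that is in view belongs to the job. What is shaped like the lid_b but purple is not meant.

How it is judged:
By the outcome, as a careful person would: the job done as asked, in the order asked, and still so for the second after the job is handed in, with the robot touching nothing.
It also fails if it takes over 64 s, if anything falls off the work surface, if the arm or the gripper's body presses on something with over 40 N, if the wrist force passes 120 N, or if a joint passes its speed limit or range.

ROBOT

A 6-joint arm with a two-finger parallel gripper is mounted at the origin on the work surface. World frame = base frame: x ahead of the robot, y to its left, z up, the work surface at z = 0. Lengths are in m, angles in degrees, forces in N, time in s.
With the tool pointing down it reaches from about 0.425 to 0.95 m from the base axis. Payload 14.7 kg.
Tool frame: the origin (TCP) lies midway between the tips of the shut fingers; the grasp point (between the pads) lies 19 mm behind it (robot.grip_point_offset is the distance from the TCP to the grasp point, in m); z points along the fingers, y is the line along which they close (so a half turn about z gives the same grasp; the last joint's range is limited). The gripper opens to 85 mm and grips with 20 to 120 N. Pads are 22 mm wide; open, the fingers measure 114 mm over their backs; the gripper's body (76 mm by 85 mm) begins 54 mm behind the grasp point. The pads swing forward as they close: fully open they stand 13 mm farther back than shut.
Start: joints at [72.158, 27.513, 91.461, -0, 61.026, -2.67], TCP at [0.17, 0.627, 0.231] pointing down, gripper open.
Joint ranges: [-157.49, 157.49], [-46.99, 117.5], [13.45, 153.17], [-89.5, 269.5], [5.16, 153.95], [-167.48, 167.48]. Speed limits (degrees/s): [108.29, 108.29, 136.94, 172.46, 172.46, 172.46].

INTERFACE

Orientations are given as a 3x3 rotation matrix whose columns are the frame's x, y, z axes.
In Python, from rig import robot, read_camera, get_calibration gives the robot as it stands. The module is installed in compiled form; this text tells all that it offers.
- The arm moves only by the shell command python3 -m inch 'ROWS'. ROWS is JSON, a list that holds one entry, the list of rows, each a list of 7 numbers: the opening, from 0 (shut) to 1 (fully open), then the shift along the world's x, y, z in cm, then the turn, a rotation vector about the world's x, y, z in degrees. In form: [[[claw, tx, ty, tz, rx, ry, rz], ...]]. A call has 1 to 5 rows; each row is the pose to reach, as a shift and turn from the pose commanded when the call began; what a row does not reach only later rows make up. A row lasts 1/12 s, in which the tool goes at most 41.7 mm and 7.16 degrees, less where a joint would pass 70% of its speed; a pose out of reach is approached as far as the arm can. A call with a gripper value outside its range is refused whole. The fingers move at their own pace and stop on an object; the grip force is fixed at half the most. Time passes only in rows, so rows that repeat a pose let the fingers close. It gives the time, the measured TCP pose, the force, the opening and the grip force at its end, in the units of the state.
- robot.get_state(): the state, without advancing time (a new reading comes with each control period).
- read_camera(name): name is "scene" or "side" or "wrist"; returns the picture (384x512x3 uint8, red, green, blue); there is no depth.
- get_calibration(name): a dict with "mtx" (3x3 intrinsics, pixels), "xyz" and "orientation" of the camera in the world; the wrist camera has in their place "mount" (4x4, takes a point from camera to tool coordinates, whose origin is the TCP and whose axes are the flange's). Camera axes: x right, y down, z forward; pixel columns grow to the right and rows downward; lengths in m; the calibration is good to about 2 mm. A picture is of the moment at which its call begins: read the wrist's pose just before it. get_calibration takes no time and is no camera call.
- robot.close_job(): hands the job in; it is judged then, once.
The state is a dict: "clock": time; "joint_positions": joint angles; "dq": joint speeds; "joint_torque": joint torques, N m; "ee_pos": TCP position; "tool_rot": TCP orientation; "ft_force": force on the tool from outside, world axes, zero at the start; "torque": the same for the moment, N m; "opening": opening from 0.0 (shut) to 1.0 (fully open); "grip_force": force on a finger pad.
Only numpy, scipy, OpenCV 4.12 (cv2) and the standard library are available. Lean on these libraries where they do the work, as an engineer would, in place of code of your own. Each camera call takes 0.05 s, during which the arm holds its last target. There are 200 camera calls.

## Working session

There is one attempt and no reset: what is moved stays moved. The work goes in short steps, Python scripts to look and compute and a shell command to move; the robot and the scene stay as the last step left them, time stands still between calls to the robot, and variables do not carry over. Pictures are saved under pics/ and viewed, at most 10 in all, crops included, and the job is handed in when it is done.

```bash
mkdir -p pics
python3 - <<'E'
from rig import robot, read_camera, get_calibration
import cv2,numpy as np
for n in ("scene","side"):
    im=read_camera(n); cv2.imwrite(f"pics/{n}0.png",cv2.cvtColor(im,cv2.COLOR_RGB2BGR)); c=get_calibration(n); print(n,c)
s=robot.get_state(); im=read_camera("wrist"); cv2.imwrite("pics/wrist0.png",cv2.cvtColor(im,cv2.COLOR_RGB2BGR)); print(get_calibration("wrist"),s, robot.grip_point_offset)
E
```

```text
scene {'mtx': array([[435.13548983,   0.        , 259.01814468],
       [  0.        , 435.13548983, 195.3186317 ],
       [  0.        ,   0.        ,   1.        ]]), 'xyz': array([1.3014429 , 0.37646234, 0.99529656]), 'orientation': array([[-0.46317525,  0.69604483, -0.54862581],
       [ 0.88618909,  0.35553814, -0.29708841],
       [-0.01172945, -0.62379021, -0.7815038 ]])}
side {'mtx': array([[396.87095549,   0.        , 252.38603828],
       [  0.        , 396.87095549, 191.56350173],
       [  0.        ,   0.        ,   1.        ]]), 'xyz': array([0.50168811, 0.67611195, 0.83872371]), 'orientation': array([[-0.96924721, -0.19545993,  0.14951674],
       [-0.24549706,  0.72586804, -0.64253154],
       [ 0.01705975, -0.65947783, -0.75153041]])}
{'mtx': array([[305.32235587,   0.        , 254.05978836],
       [  0.        , 305.32235587, 192.28108893],
       [  0.        ,   0.        ,   1.        ]]), 'mount': array([[-4.90313537e-04, -9.60434792e-01, -2.78504524e-01,
         6.99954067e-02],
       [ 9.99999784e-01, -3.49214662e-04, -5.56240584e-04,
        -9.62554741e-
[... 286 characters left out ...]
        6.10252679e+01, -2.66979437e+00]), 'dq': array([-0.04847403, -0.07482352,  0.02926728, -0.0166076 ,  0.02898722,
        0.01661738]), 'joint_torque': array([ 1.02030473e-03, -9.52252364e+01, -4.31044650e+01, -3.05250387e-04,
        5.08220677e-03,  2.59615290e-04]), 'ee_pos': array([0.16998469, 0.62697172, 0.23073577]), 'tool_rot': array([[-9.65145764e-01,  2.61712732e-01, -3.17794837e-04],
       [ 2.61712923e-01,  9.65145189e-01, -1.05374532e-03],
       [ 3.09395915e-05, -1.10018885e-03, -9.99999394e-01]]), 'ft_force': array([-0.12340716,  0.08140387, -0.64107879]), 'torque': array([-0.01511549, -0.04066364, -0.00828034]), 'grip_force': 0.0, 'opening': 0.9995693521377111} 0.0187
```

View pics/scene0.png

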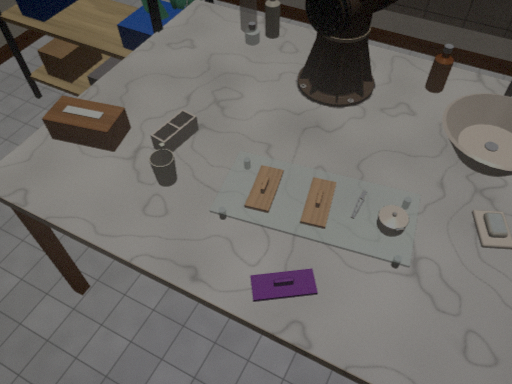

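View pics/side0.png

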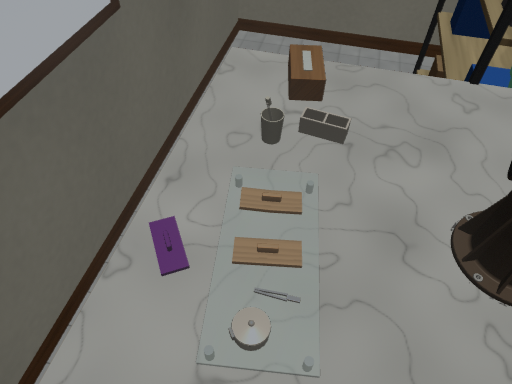

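Scene view: the left-hand lid (next to the tweezers) is at (319,203) and the right-hand lid at (265,188). The box is at (175,131), cup (164,168), pot (393,220) and tweezers (359,205). 

Side view: left lid (267,252), right lid (271,200), box (325,125).

Could be mistaken for a lid: the purple plate, scene (283,284), and the brown tissue box (88,122). I reject both by colour and place. The choice is the two bamboo lids on the glass.

```bash
cat > h.py <<'E'
from rig import robot, read_camera, get_calibration
import cv2,numpy as np
def cam(n,s=None):
    c=get_calibration(n); K=c["mtx"]
    if n!="wrist": return K,np.array(c["orientation"]),np.array(c["xyz"])
    M=c["mount"]; R=s["tool_rot"]; return K,R@M[:3,:3],s["ee_pos"]+R@M[:3,3]
def rays(C,uv):
    K,R,p=C; uv=np.atleast_2d(np.float64(uv)); return (R@np.linalg.inv(K)@np.c_[uv,np.ones(len(uv))].T).T
def onplane(C,uv,z):
    d=rays(C,uv); return C[2]+d*((z-C[2][2])/d[:,2])[:,None]
def tri(C1,u1,C2,u2):
    d1=rays(C1,u1)[0];d2=rays(C2,u2)[0]
    t=np.linalg.lstsq(np.c_[d1,-d2],C2[2]-C1[2],rcond=None)[0]
    a=C1[2]+d1*t[0];b=C2[2]+d2*t[1]; return (a+b)/2,np.linalg.norm(a-b)
def proj(C,P):
    K,R,p=C; q=(K@R.T@(np.atleast_2d(P)-p).T).T; return q[:,:2]/q[:,2:]
def snap(n,name):
    s=robot.get_state(); im=cv2.cvtColor(read_camera(n),cv2.COLOR_RGB2BGR); cv2.imwrite(f"pics/{name}.png",im); return im,cam(n,s)
def bamboo(im,amin=150):
    h=cv2.cvtColor(im,cv2.COLOR_BGR2HSV)
    m=cv2.inRange(h,(5,70,70),(22,255,255))
    m=cv2.morphologyEx(m,cv2.MORPH_CLOSE,np.ones((5,5)))
    cs=[c for c in cv2.findContours(m,cv2.RETR_EXTERNAL,cv2.CHAIN_APPROX_NONE)[0] if cv2.contourArea(c)>amin]
    return m,cs
E
python3 - <<'E'
from h import *
for n in("scene","side"):
    im=cv2.imread(f"pics/{n}0.png");C=cam(n);m,cs=bamboo(im)
    for c in cs:
        r=cv2.minAreaRect(c);b=cv2.boxPoints(r)
        print(n,np.round(r[0]),cv2.contourArea(c))
        if cv2.contourArea(c)<4000: print(np.round(onplane(C,b,.055)[:,:2],3).tolist())
    print
S,D=cam("scene"),cam("side")
for k,a,b in(("L",(319,203),(267,250)),("R",(265,188),(271,199)),("pot",(393,215),(251,325)),):
    print(k,tri(S,a,D,b))
print("shelf standoffs",[onplane(D,p,.045)[0,:2].round(3) for p in((239,178),(310,184),(209,350),(308,361))])
print("tweez",onplane(D,[(255,291),(300,298)],.05).round(3))
A=[cv2.resize(cv2.imread("pics/side0.png")[85:285,220:360],None,fx=3,fy=3)[:600],cv2.resize(cv2.imread("pics/scene0.png")[100:240,140:340][:, :],None,fx=2,fy=2)]
A[1]=np.pad(A[1][:, :380],((0,320),(0,0),(0,0)))
cv2.imwrite("pics/crop1.png",np.hstack(A))
E
```

```text
scene [318. 202.] 1047.0
[[0.669, 0.156], [0.511, 0.12], [0.501, 0.189], [0.658, 0.22]]
scene [264. 188.] 958.5
[[0.689, -0.001], [0.526, -0.032], [0.528, 0.041], [0.688, 0.066]]
scene [62. 59.] 6435.0
side [267. 252.] 1663.5
[[0.65, 0.225], [0.666, 0.157], [0.504, 0.126], [0.496, 0.196]]
side [472. 259.] 537.0
[[0.175, 0.003], [0.122, -0.045], [0.063, 0.137], [0.111, 0.176]]
side [271. 201.] 1221.5
[[0.675, 0.071], [0.69, -0.002], [0.529, -0.026], [0.522, 0.048]]
side [501.  56.] 376.5
[[-0.035, -0.827], [-0.068, -1.005], [-0.154, -1.005], [-0.115, -0.828]]
side [308.  62.] 1083.0
[[0.704, -0.777], [0.572, -0.815], [0.539, -0.565], [0.658, -0.531]]
side [451.  46.] 1742.5
[[0.246, -0.851], [0.098, -1.301], [-0.073, -1.02], [0.083, -0.652]]
side [493.  14.] 282.0
[[-0.094, -1.428], [-0.177, -1.452], [-0.133, -1.155], [-0.058, -1.134]]
L (array([0.58233218, 0.17188929, 0.04746738]), np.float64(0.00737143308991699))
R (array([0.60600166, 0.01824429, 0.05150281]), np.float64(0.004714009734041342))
pot (array([0.56819112, 0.36875091, 0.09013737]), np.float64(0.003104685629155506))
shelf standoffs [array([ 0.707, -0.041]), array([ 0.515, -0.07 ]), array([0.64 , 0.422]), array([0.448, 0.393])]
tweez [[0.583 0.278 0.05 ]
 [0.485 0.27  0.05 ]]
```

View pics/crop1.png

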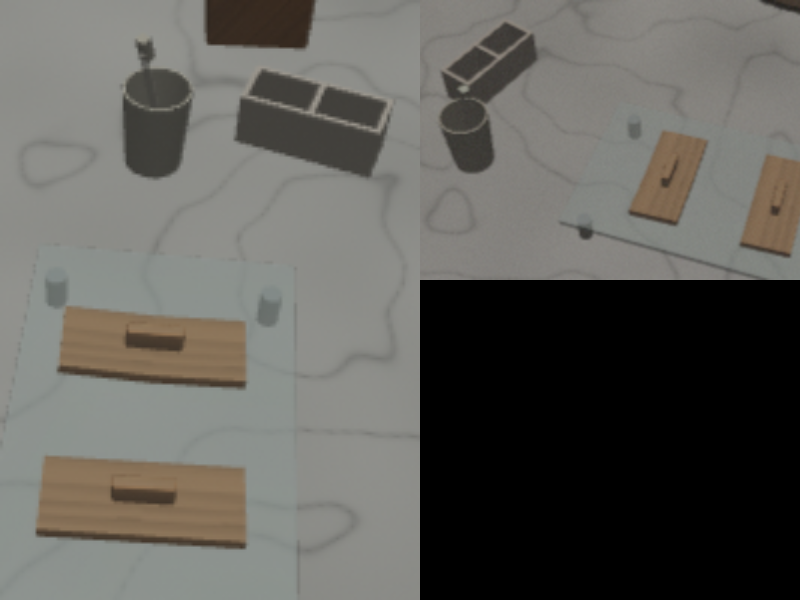

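The close crop confirms the choice: both lids are bamboo with central bars on the glass, the left one nearest the tweezers. The box with its partition is at side pixels of about (325,118). Next I'll move above the lids for a close look.

```bash
python3 -m inch '[[[0,9.5,-13.2,1.2,0,0,6.5],[0,9.5,-13.2,1.2,0,0,6.5],[0,9.5,-13.2,1.2,0,0,6.5],[0,9.5,-13.2,1.2,0,0,6.5]]]' | head -c 600
python3 -m inch '[[[0,9.5,-13.2,1.2,0,0,6.5],[0,9.5,-13.2,1.2,0,0,6.5],[0,9.5,-13.2,1.2,0,0,6.5],[0,9.5,-13.2,1.2,0,0,6.5]]]' >/dev/null
python3 -m inch '[[[0,9.5,-13.2,1.2,0,0,6.5],[0,9.5,-13.2,1.2,0,0,6.5],[0,9.5,-13.2,1.2,0,0,6.5],[0,9.5,-13.2,1.2,0,0,6.5]]]' >/dev/null
python3 -m inch '[[[0,9.5,-13.2,1.2,0,0,6.5],[0,9.5,-13.2,1.2,0,0,6.5],[0,9.5,-13.2,1.2,0,0,6.5],[0,9.5,-13.2,1.2,0,0,6.5],[0,9.5,-13.2,1.2,0,0,6.5]]]'
python3 - <<'E'
from h import *
im,C=snap("wrist","w1")
_,cs=bamboo(im,1500)
for c in cs:
    r=cv2.minAreaRect(c); b=cv2.approxPolyDP(c,8,True)[:,0]
    print(np.round(r[0]),cv2.contourArea(c),b.tolist()); print(onplane(C,b,.055).round(4)[:,:2].tolist())
D=cam("side"); print("box",onplane(D,[(306,108.5),(350.5,117),(348.5,128),(301,118)],.06).round(3).tolist())
E
```

```text
clock: 0.48
ee_pos: [0.2657, 0.4934, 0.2431]
tool_rot: [[-0.989, 0.15, -0.0], [0.15, 0.989, -0.001], [0.0, -0.001, -1.0]]
ft_force: [0.6, 0.7, 1.3]
opening: 0.458
grip_force: 0.0
clock: 1.57
ee_pos: [0.5537, 0.0944, 0.2797]
tool_rot: [[-0.983, -0.184, 0.003], [-0.184, 0.983, -0.001], [-0.002, -0.002, -1.0]]
ft_force: [-0.4, 0.3, 0.4]
opening: -0.002
grip_force: 0.0
[313. 193.] 6274.5 [[287, 133], [284, 252], [333, 253], [342, 133]]
[[0.5108, 0.1243], [0.6641, 0.1537], [0.6535, 0.2181], [0.4988, 0.1884]]
[186. 192.] 6444.0 [[156, 131], [165, 251], [214, 253], [212, 132]]
[[0.5371, -0.0289], [0.692, -0.0021], [0.6828, 0.0624], [0.5261, 0.0366]]
box [[0.577, -0.378, 0.06], [0.435, -0.373, 0.06], [0.436, -0.317, 0.06], [0.585, -0.326, 0.06]]
```

View pics/w1.png

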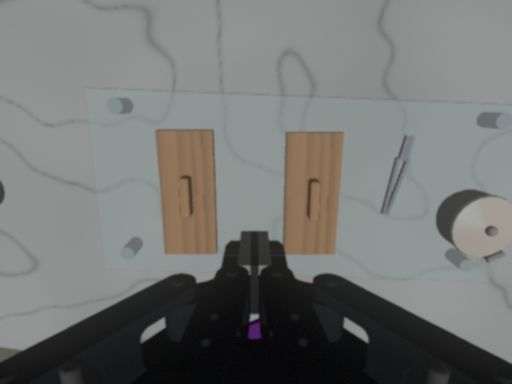

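The wrist view shows the left lid centred at (313,193) and the right at (186,192), near ends at the top. The tweezers are at (398,175) and the pot at (483,228). Going to the left lid's near end first.

```bash
python3 -m inch '[[[0,-3.3,6.5,-9,0,0,0],[0,-3.3,6.5,-9,0,0,0],[0,-3.3,6.5,-9,0,0,0],[0,-3.3,6.5,-9,0,0,0]]]' >/dev/null
python3 -m inch '[[[0,0,0,-9.5,0,0,0],[0,0,0,-9.5,0,0,0],[0,0,0,-11.5,0,0,0],[0,0,0,-12.5,0,0,0],[0,0,0,-12.5,0,0,0]]]' | egrep 'pos|force|clock'
python3 -m inch '[[[0,0,0,-0.3,0,0,0],[0,0,0,-0.4,0,0,0],[0,0,0,-0.4,0,0,0]]]' | egrep 'pos|ft_force'
python3 -m inch '[[[0,0,0,-0.1,0,0,0],[0,0,0,-0.1,0,0,0]]]' | egrep 'pos|ft_force'
python3 -m inch '[[[0,0,0,-0.1,0,0,0],[0,0,0,-0.1,0,0,0]]]' | egrep 'pos|ft_force'
python3 -m inch '[[[0,0,0,-0.1,0,0,0],[0,0,0,-0.1,0,0,0]]]' | egrep 'pos|ft_force'
```

```text
clock: 2.37
ee_pos: [0.515, 0.1647, 0.0624]
ft_force: [-0.2, 0.1, -0.1]
grip_force: 0.0
ee_pos: [0.5179, 0.1651, 0.0619]
ft_force: [-0.1, 0.6, 0.2]
ee_pos: [0.5174, 0.1649, 0.0602]
ft_force: [-1.0, 0.5, 0.7]
ee_pos: [0.5169, 0.1648, 0.0585]
ft_force: [-0.1, -0.7, 0.5]
ee_pos: [0.5167, 0.1648, 0.0572]
ft_force: [0.8, 0.5, -0.4]
```

```bash
for i in 1; do
python3 -m inch '[[[0,0,0,-0.1,0,0,0],[0,0,0,-0.1,0,0,0]]]' | egrep 'pos|ft_force'
python3 -m inch '[[[0,0,0,-0.05,0,0,0],[0,0,0,-0.05,0,0,0]]]' | egrep 'pos|ft_force'
python3 -m inch '[[[0,0,0,-0.05,0,0,0],[0,0,0,-0.05,0,0,0]]]' | egrep 'pos|ft_force'
python3 -m inch '[[[0,0,0,-0.05,0,0,0],[0,0,0,-0.05,0,0,0]]]' | egrep 'pos|ft_force'; done
```

```text
ee_pos: [0.5167, 0.1648, 0.0561]
ft_force: [-0.0, -0.1, -0.8]
ee_pos: [0.5167, 0.1648, 0.0556]
ft_force: [0.3, -0.3, 0.2]
ee_pos: [0.5167, 0.1648, 0.0552]
ft_force: [-0.2, 0.8, 0.0]
ee_pos: [0.5168, 0.1648, 0.0551]
ft_force: [-1.3, -0.7, 6.2]
```

```bash
python3 -m inch '[[[0,0,0,-0.05,0,0,0],[0,0,0,-0.05,0,0,0],[0,0,0,-0.05,0,0,0]]]' | egrep 'pos|ft_force'
python3 -m inch '[[[0,0,0,4,0,0,0],[0,0,0,4,0,0,0]]]' | egrep 'pos|ft_force'
python3 -m inch '[[[0,6,1,0.5,0,0,0],[0,12.3,1.7,0.5,0,0,0],[0,12.3,1.7,0,0,0,0],[0,12.3,1.7,-2,0,0,0],[0,12.3,1.7,-3.3,0,0,0]]]' | egrep 'pos|ft_force'
python3 -m inch '[[[0,0,0,0,0,0,0],[0,0,0,-0.1,0,0,0],[0,0,0,-0.2,0,0,0]]]' | egrep 'pos|ft_force|clock'
python3 -m inch '[[[0,0,0,-0.1,0,0,0],[0,0,0,-0.1,0,0,0]]]' | egrep 'pos|ft_force'
python3 -m inch '[[[0,0,0,-0.1,0,0,0],[0,0,0,-0.1,0,0,0]]]' | egrep 'pos|ft_force'
python3 -m inch '[[[0,0,0,-0.05,0,0,0],[0,0,0,-0.05,0,0,0]]]' | egrep 'pos|ft_force'
python3 -m inch '[[[0,0,0,-0.05,0,0,0],[0,0,0,-0.05,0,0,0]]]' | egrep 'pos|ft_force'
```

```text
ee_pos: [0.5168, 0.1648, 0.055]
ft_force: [-4.8, -0.4, 16.5]
ee_pos: [0.5188, 0.1653, 0.0983]
ft_force: [3.3, 0.3, 2.3]
ee_pos: [0.6422, 0.182, 0.0605]
ft_force: [-1.2, 0.1, -0.7]
clock: 4.87
ee_pos: [0.6392, 0.1818, 0.0598]
ft_force: [-0.3, 0.7, 0.8]
ee_pos: [0.6397, 0.1819, 0.0591]
ft_force: [0.7, 0.9, 0.5]
ee_pos: [0.6398, 0.1819, 0.0577]
ft_force: [0.6, 0.5, 0.0]
ee_pos: [0.6398, 0.1818, 0.0568]
ft_force: [0.1, -0.5, -0.2]
ee_pos: [0.6397, 0.1818, 0.0562]
ft_force: [0.1, -0.9, -0.4]
```

```bash
python3 -m inch '[[[0,0,0,-0.05,0,0,0],[0,0,0,-0.05,0,0,0]]]' | egrep 'pos|ft_force'
python3 -m inch '[[[0,0,0,-0.05,0,0,0],[0,0,0,-0.05,0,0,0]]]' | egrep 'pos|ft_force'
python3 -m inch '[[[0,0,0,-0.05,0,0,0],[0,0,0,-0.05,0,0,0]]]' | egrep 'pos|ft_force'
python3 -m inch '[[[0,0,0,-0.05,0,0,0],[0,0,0,-0.05,0,0,0]]]' | egrep 'pos|ft_force'
```

```text
ee_pos: [0.6397, 0.1818, 0.0556]
ft_force: [-0.5, -0.9, -0.1]
ee_pos: [0.6397, 0.1817, 0.0551]
ft_force: [-0.5, -0.0, -0.4]
ee_pos: [0.6398, 0.1818, 0.0551]
ft_force: [-1.7, -0.9, 4.5]
ee_pos: [0.6398, 0.1818, 0.055]
ft_force: [-3.9, -2.2, 13.0]
```

Left lid: both ends held rigid at z = 55 mm, under 16 N on the near end and 13 N on the far end. Now the right lid, near end first.

```bash
python3 -m inch '[[[0,0,0,4.2,0,0,0],[0,-2,-4,4.5,0,0,0],[0,-4,-8,4.5,0,0,0],[0,-7,-12,4.5,0,0,0],[0,-9.2,-15.5,4.5,0,0,0]]]' | egrep 'pos|ft_force'
python3 -m inch '[[[0,0,-2,0,0,0,0],[0,0,-2,0,0,0,0],[0,0,-2,-2,0,0,0],[0,0,-2,-3.3,0,0,0],[0,0,-2,-3.3,0,0,0]]]' | egrep 'pos|ft_force'
python3 -m inch '[[[0,0,0,0,0,0,0],[0,0,0,-0.1,0,0,0],[0,0,0,-0.2,0,0,0]]]' | egrep 'pos|ft_force|clock'
python3 -m inch '[[[0,0,0,-0.1,0,0,0],[0,0,0,-0.1,0,0,0]]]' | egrep 'pos|ft_force'
python3 -m inch '[[[0,0,0,-0.1,0,0,0],[0,0,0,-0.1,0,0,0]]]' | egrep 'pos|ft_force'
```

```text
ee_pos: [0.5543, 0.0376, 0.0995]
ft_force: [0.7, -1.3, 0.1]
ee_pos: [0.5545, 0.0188, 0.0644]
ft_force: [-2.1, 0.1, -0.9]
clock: 7.28
ee_pos: [0.5561, 0.0189, 0.065]
ft_force: [-0.3, -0.2, -0.1]
ee_pos: [0.5557, 0.0188, 0.0636]
ft_force: [0.5, 0.4, -0.7]
ee_pos: [0.5555, 0.0187, 0.0623]
ft_force: [-0.2, 0.5, -0.2]
```

```bash
python3 -m inch '[[[0,-0.7,-1.2,0,0,0,0],[0,-0.7,-1.2,0,0,0,0],[0,-0.7,-1.2,-0.2,0,0,0]]]' | egrep 'pos|ft_force|clock'
python3 -m inch '[[[0,0,0,-0.1,0,0,0],[0,0,0,-0.1,0,0,0]]]' | egrep 'pos|ft_force'
python3 -m inch '[[[0,0,0,-0.1,0,0,0],[0,0,0,-0.1,0,0,0]]]' | egrep 'pos|ft_force'
python3 -m inch '[[[0,0,0,-0.1,0,0,0],[0,0,0,-0.1,0,0,0]]]' | egrep 'pos|ft_force'
python3 -m inch '[[[0,0,0,-0.1,0,0,0],[0,0,0,-0.1,0,0,0]]]' | egrep 'pos|ft_force'
```

```text
clock: 7.87
ee_pos: [0.5481, 0.0059, 0.0605]
ft_force: [0.2, -0.4, -0.8]
ee_pos: [0.5485, 0.0066, 0.0591]
ft_force: [-0.1, -0.7, 0.6]
ee_pos: [0.5485, 0.0067, 0.0581]
ft_force: [0.2, -0.5, -0.7]
ee_pos: [0.5485, 0.0067, 0.0571]
ft_force: [-0.1, -0.1, -0.5]
ee_pos: [0.5484, 0.0067, 0.0561]
ft_force: [0.5, -0.3, -0.2]
```

```bash
python3 -m inch '[[[0,0,0,-0.05,0,0,0],[0,0,0,-0.05,0,0,0]]]' | egrep 'pos|ft_force'
python3 -m inch '[[[0,0,0,-0.05,0,0,0],[0,0,0,-0.05,0,0,0]]]' | egrep 'pos|ft_force'
python3 -m inch '[[[0,0,0,-0.05,0,0,0],[0,0,0,-0.05,0,0,0]]]' | egrep 'pos|ft_force'
python3 -m inch '[[[0,0,0,-0.05,0,0,0],[0,0,0,-0.05,0,0,0]]]' | egrep 'pos|ft_force'
python3 -m inch '[[[0,0,0,-0.05,0,0,0],[0,0,0,-0.05,0,0,0]]]' | egrep 'pos|ft_force'
```

```text
ee_pos: [0.5485, 0.0066, 0.0557]
ft_force: [0.7, -0.8, -1.3]
ee_pos: [0.5485, 0.0066, 0.0552]
ft_force: [-0.4, -0.4, -0.2]
ee_pos: [0.5485, 0.0066, 0.0551]
ft_force: [-1.5, -0.3, 5.7]
ee_pos: [0.5486, 0.0066, 0.055]
ft_force: [-3.9, -0.4, 16.0]
ee_pos: [0.5485, 0.0066, 0.0549]
ft_force: [-7.2, 0.2, 26.2]
```

Both ends being rigid isn't conclusive: the bowed lid tips under less than 0.5 N, which is below the force noise. I'll judge by pictures under press instead.

```bash
python3 -c "
from h import *
for n in('scene','side','wrist'): snap(n,n+'_Rnear')"
python3 -m inch '[[[0,0,0,4,0,0,0],[0,0,0,4.3,0,0,0]]]' | egrep 'pos|ft_force'
python3 -m inch '[[[0,6,1,0.5,0,0,0],[0,12.2,2.1,0.5,0,0,0],[0,12.2,2.1,0.5,0,0,0],[0,12.2,2.1,-1.5,0,0,0],[0,12.2,2.1,-2.5,0,0,0]]]' | egrep 'pos|ft_force'
python3 -c "
from h import *
for n in('scene','side','wrist'): snap(n,n+'_Rfree')"
python3 -m inch '[[[0,0,0,0,0,0,0],[0,0,0,-0.3,0,0,0],[0,0,0,-0.5,0,0,0],[0,0,0,-0.5,0,0,0]]]' | egrep 'pos|ft_force|clock'
```

```text
ee_pos: [0.5504, 0.0066, 0.1005]
ft_force: [2.7, 0.8, 0.7]
ee_pos: [0.6727, 0.028, 0.0709]
ft_force: [-2.7, 0.0, -0.9]
clock: 10.58
ee_pos: [0.6702, 0.0275, 0.0669]
ft_force: [0.1, 0.1, 0.5]
```

```bash
python3 -m inch '[[[0,0,0,-0.3,0,0,0],[0,0,0,-0.6,0,0,0],[0,0,0,-0.9,0,0,0],[0,0,0,-1.0,0,0,0],[0,0,0,-1.0,0,0,0]]]' | egrep 'pos|ft_force|clock'
python3 -m inch '[[[0,0,0,-0.1,0,0,0],[0,0,0,-0.1,0,0,0]]]' | egrep 'pos|ft_force'
python3 -m inch '[[[0,0,0,-0.05,0,0,0],[0,0,0,-0.05,0,0,0]]]' | egrep 'pos|ft_force'
python3 -m inch '[[[0,0,0,-0.05,0,0,0],[0,0,0,-0.05,0,0,0]]]' | egrep 'pos|ft_force'
python3 -m inch '[[[0,0,0,-0.05,0,0,0],[0,0,0,-0.05,0,0,0]]]' | egrep 'pos|ft_force'
```

```text
clock: 11.0
ee_pos: [0.6702, 0.0276, 0.0563]
ft_force: [0.8, 0.3, 0.0]
ee_pos: [0.6704, 0.0276, 0.0556]
ft_force: [-0.2, 0.2, -0.7]
ee_pos: [0.6705, 0.0276, 0.0553]
ft_force: [-0.8, 0.3, 0.4]
ee_pos: [0.6706, 0.0276, 0.0551]
ft_force: [-2.4, 0.0, 5.0]
ee_pos: [0.6706, 0.0276, 0.055]
ft_force: [-4.5, -0.6, 11.1]
```

Run:
```python
from h import *
for n in('scene','side','wrist'): snap(n,n+'_Rfar')
def g(p): return cv2.imread(f"pics/{p}.png").astype(int)
# bar position (dark side) per state by subpixel phase correlation of lid patches, visible in states
def sh(a,b,r):
    y0,y1,x0,x1=r
    f=lambda k: cv2.cvtColor(cv2.imread(f"pics/{k}.png"),cv2.COLOR_BGR2GRAY)[y0:y1,x0:x1].astype(np.float32)
    A,B=f(a),f(b); d,resp=cv2.phaseCorrelate(A,B,cv2.createHanningWindow((x1-x0,y1-y0),cv2.CV_32F)); return np.round(d,2),round(resp,2),round(float(np.abs(A-B).mean()),2)
# side: right lid near end px x 285-305; far end 240-258, bar 260-283
for nm,r in(("near-end",(188,216,284,308)),("far-end",(186,214,234,258)),("bar",(190,210,256,286)),("Lnear",(234,270,284,308)),("Lbar",(240,260,252,284))):
  for a,b in(("side0","side_Rnear"),("side_Rnear","side_Rfar"),("side_Rfree","side0"),("side_Rfree","side_Rfar")):
    print(nm,a,b,*sh(a,b,r))
for nm,r in(("Lnear",(172,192,300,345)),("Rnear",(160,180,246,290))):
  for a,b in(("scene0","scene_Rnear"),("scene_Rnear","scene_Rfar"),("scene_Rfree","scene_Rfar")): print(nm,a,b,*sh(a,b,r))
ims=[cv2.resize(cv2.imread(f"pics/side_{k}.png")[170:280,225:315],None,fx=2.9,fy=2.9,interpolation=cv2.INTER_CUBIC) for k in("Rnear","Rfree","Rfar")]
cv2.imwrite("pics/cmp.png",np.hstack(ims))
```

```text
near-end side0 side_Rnear [0.15 0.08] 0.51 24.32
near-end side_Rnear side_Rfar [-23.56  42.55] 0.01 26.69
near-end side_Rfree side0 [-0.13  0.01] 1.04 10.75
near-end side_Rfree side_Rfar [ 0.23 -1.52] 0.72 7.49
far-end side0 side_Rnear [ 0.03 -0.02] 0.98 10.32
far-end side_Rnear side_Rfar [39.07 -1.31] -0.01 21.43
far-end side_Rfree side0 [-0.48  0.6 ] 0.43 19.07
far-end side_Rfree side_Rfar [-0.29  2.49] 0.97 14.13
bar side0 side_Rnear [-0.03  0.09] 0.99 3.1
bar side_Rnear side_Rfar [-0.37  0.1 ] 1.03 1.44
bar side_Rfree side0 [-0.01 -0.04] 1.0 3.24
bar side_Rfree side_Rfar [-0.36  0.1 ] 1.04 1.39
Lnear side0 side_Rnear [-0.02  0.02] 1.03 3.89
Lnear side_Rnear side_Rfar [-0.06 -0.02] 1.01 0.48
Lnear side_Rfree side0 [0.02 0.05] 1.07 4.08
Lnear side_Rfree side_Rfar [-0.06 -0.05] 1.0 0.3
Lbar side0 side_Rnear [-0.    0.01] 1.01 3.32
Lbar side_Rnear side_Rfar [-0.03 -0.01] 0.99 0.43
Lbar side_Rfree side0 [ 0.02 -0.07] 1.02 3.51
Lbar side_Rfree side_Rfar [-0.06 -0.04] 1.0 0.26
Lnear scene0 scene_Rnear [0.33 0.12] 0.99 2.79
Lnear scene_Rnear scene_Rfar [ 0.49 -0.35] 1.01 1.66
Lnear scene_Rfree scene_Rfar [ 0.43 -0.02] 1.01 0.54
Rnear scene0 scene_Rnear [-0.33  0.95] 0.54 23.81
Rnear scene_Rnear scene_Rfar [-5.86  2.52] 0.07 50.68
Rnear scene_Rfree scene_Rfar [0.59 3.69] 0.47 9.17
```

View pics/cmp.png

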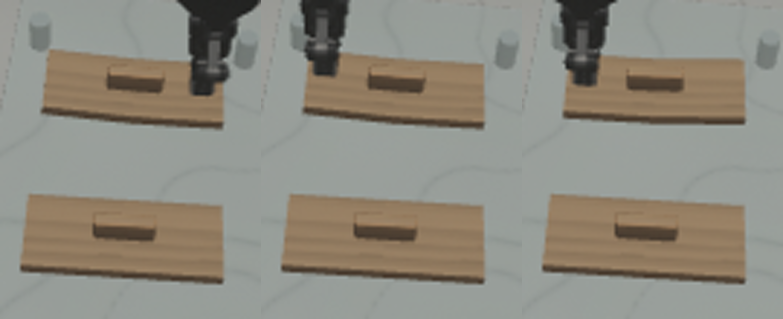

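The picture settles it. The right lid is bent and rocks: its near end moved about 1.5 px and its far end about 2.5 px between free and pressed. The left lid has a straight edge and is flat. Next I'll lift and measure the left lid from two wrist positions.

```bash
python3 -m inch '[[[0,0,0,4,0,0,0],[0.5,0,3,8,0,0,0],[0.5,0,6,12,0,0,0],[0.5,0,7,15,0,0,0],[0.5,0,7,15,0,0,0]]]' | egrep 'pos|ft_force'
python3 -m inch '[[[0.5,0,0,0,0,0,0],[0.5,0,0,0,0,0,0],[0.5,0,0,0,0,0,0]]]' | egrep 'pos|ft_force'
python3 -c "
from h import *
im,C=snap('wrist','wA');np.save('CA',np.array([C[0],C[1],np.tile(C[2],(3,1))]))"
python3 -m inch '[[[0.5,-6,-3,-1,0,0,0],[0.5,-6,-3,-1,0,0,0],[0.5,-6,-3,-1,0,0,0],[0.5,-6,-3,-1,0,0,0],[0.5,-6,-3,-1,0,0,0]]]' | egrep 'pos|ft_force|tool|clock'
python3 - <<'E'
from h import *
imB,CB=snap('wrist','wB'); imA=cv2.imread('pics/wA.png'); a=np.load('CA.npy'); CA=(a[0],a[1],a[2][0])
P=[]
for im,C in((imA,CA),(imB,CB)):
    _,cs=bamboo(im,1500)
    o=[]
    for c in cs:
        b=cv2.approxPolyDP(c,8,True)[:,0]; print(cv2.minAreaRect(c)[0],b.tolist()); print(onplane(C,b,.055)[:,:2].round(4).tolist())
m=[cv2.resize(i[100:300,250:440],None,fx=2.1,fy=2.1) for i in(imA,imB)]
cv2.imwrite('pics/wAB.png',np.hstack(m)); print(proj(CA,[.582,.171,.077]),proj(CB,[.582,.171,.077]))
E
```

```text
ee_pos: [0.6732, 0.1008, 0.2111]
ft_force: [0.7, 0.6, 0.9]
ee_pos: [0.6697, 0.0971, 0.2029]
ft_force: [-0.6, -0.5, -0.6]
clock: 12.95
ee_pos: [0.6106, 0.0671, 0.1936]
tool_rot: [[-0.982, -0.187, -0.001], [-0.187, 0.982, -0.0], [0.001, 0.0, -1.0]]
ft_force: [0.2, 0.3, -0.3]
(356.17803955078125, 94.95556640625) [[322, 5], [312, 185], [379, 186], [401, 5]]
[[0.5111, 0.1238], [0.6652, 0.153], [0.6539, 0.2182], [0.4986, 0.1893]]
(179.57525634765625, 91.4727783203125) [[137, 0], [152, 183], [220, 183], [217, 0]]
[[0.5365, -0.0298], [0.6927, -0.0021], [0.6802, 0.0636], [0.524, 0.0363]]
(372.1801452636719, 166.36264038085938) [[341, 84], [328, 245], [393, 249], [417, 84]]
[[0.5111, 0.124], [0.6623, 0.1517], [0.6543, 0.2177], [0.4988, 0.1891]]
(202.034423828125, 163.54684448242188) [[163, 80], [173, 246], [209, 232], [212, 248], [238, 248], [239, 81]]
[[0.5368, -0.0288], [0.6927, -0.0022], [0.6707, 0.0314], [0.6875, 0.037], [0.6826, 0.0629], [0.5253, 0.0363]]
[[360.95321529 101.85535019]] [[378.49865878 177.47622502]]
```

View pics/wAB.png

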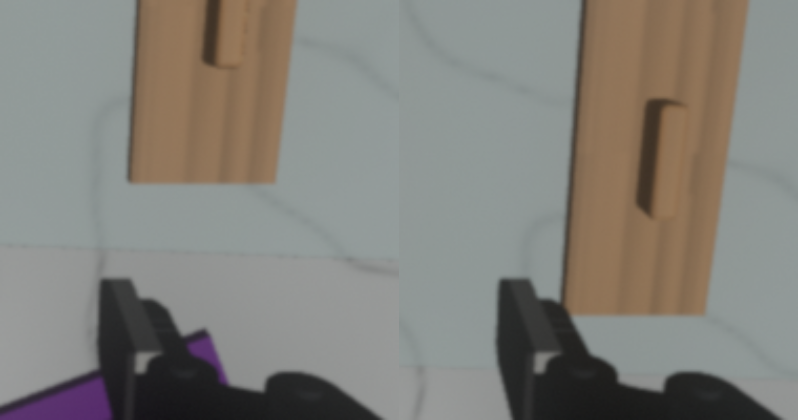

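Three views agree on the left lid: centre (0.582, 0.171), yaw 10.6°, and the bar top is where expected (crop B, full-frame pixel (379,176)). Going to grasp.

```bash
python3 -m inch '[[[0.5,-2.9,10.4,-5,0,0,0],[0.5,-2.9,10.4,-5,0,0,0],[0.5,-2.9,10.4,-7,0,0,0],[0.5,-2.9,10.4,-7,0,0,0],[0.5,-2.9,10.4,-7,0,0,0]]]' | egrep 'pos|ft_force'
python3 -m inch '[[[0.5,0,0,-1,0,0,0],[0.5,0,0,-1,0,0,0],[0.5,0,0,-1,0,0,0]]]' | egrep 'pos|ft_force|opening'
```

```text
ee_pos: [0.5801, 0.1733, 0.1219]
ft_force: [-0.3, -0.4, 0.1]
ee_pos: [0.5822, 0.1707, 0.1144]
ft_force: [-0.0, 1.0, 0.2]
opening: 0.5
```

```bash
python3 -m inch '[[[0.5,0,0,-3,0,0,0],[0.5,0,0,-4.5,0,0,0],[0.5,0,0,-5.3,0,0,0],[0.5,0,0,-5.5,0,0,0],[0.5,0,0,-5.5,0,0,0]]]' | egrep 'pos|ft_force'
python3 -m inch '[[[0,0,0,0,0,0,0],[0,0,0,0,0,0,0],[0,0,0,0,0,0,0],[0,0,0,0,0,0,0],[0,0,0,0,0,0,0]]]' | egrep 'pos|force|opening'
python3 -m inch '[[[0,0,0,0,0,0,0],[0,0,0,0,0,0,0]]]' | egrep 'pos|force|opening'
```

```text
ee_pos: [0.5819, 0.1712, 0.0595]
ft_force: [0.2, 0.7, 0.2]
ee_pos: [0.5822, 0.1717, 0.0605]
ft_force: [-1.2, -1.3, 7.6]
opening: 0.124
grip_force: 59.6
ee_pos: [0.5823, 0.1717, 0.0605]
ft_force: [-0.3, -1.7, 7.7]
opening: 0.125
grip_force: 59.6
```

```bash
python3 -m inch '[[[0,0,0,0.5,0,0,0],[0,0,0,2.5,0,0,0],[0,0,0,5.5,0,0,0],[0,0,0,8.5,0,0,0],[0,0,0,11.5,0,0,0]]]' | egrep 'pos|force|opening'
python3 -m inch '[[[0,0,-2,2,0,0,0],[0,0,-5,3.5,0,0,0],[0,0,-8,5,0,0,0],[0,0,-11,6,0,0,0],[0,0,-14,6,0,0,0]]]' | egrep 'pos|ft_force'
python3 -m inch '[[[0,-1,-3,0,0,0,0],[0,-2,-6,0,0,0,0],[0,-3,-9,0,0,0,0],[0,-3,-11,0,0,0,0],[0,-3,-12,0,0,0,0]]]' | egrep 'pos|ft_force|opening'
python3 -m inch '[[[0,0,0,0,0,0,0],[0,0,0,0,0,0,0],[0,0,0,0,0,0,0]]]' | egrep 'pos|ft_force|clock'
python3 -c "
from h import *
im,C=snap('wrist','bA');np.save('CA',np.array([C[0],C[1],np.tile(C[2],(3,1))]))"
python3 -m inch '[[[0,0,-3,0,0,0,0],[0,0,-6,0,0,0,0],[0,0,-8,0,0,0,0],[0,0,-8,0,0,0,0],[0,0,-8,0,0,0,0]]]' | egrep 'pos|force|opening'
python3 - <<'E'
from h import *
imB,CB=snap('wrist','bB'); imA=cv2.imread('pics/bA.png'); a=np.load('CA.npy'); CA=(a[0],a[1],a[2][0]);np.save('CB',np.array([CB[0],CB[1],np.tile(CB[2],(3,1))]))
cv2.imwrite('pics/bAB.png',np.hstack([cv2.resize(i[:,:260],None,fx=1.53,fy=1.53,interpolation=cv2.INTER_CUBIC) for i in(imA,imB)]))
print(proj(CA,[.508,-.348,.06]),proj(CB,[.508,-.348,.06]))
E
```

```text
ee_pos: [0.5811, 0.1716, 0.176]
ft_force: [1.8, 0.7, -2.3]
opening: 0.121
grip_force: 58.7
ee_pos: [0.5823, 0.0305, 0.2373]
ft_force: [0.4, -0.9, -1.8]
ee_pos: [0.5509, -0.0907, 0.235]
ft_force: [-0.2, -0.0, -2.0]
opening: 0.125
clock: 16.17
ee_pos: [0.5516, -0.0875, 0.2344]
ft_force: [0.6, 0.6, -1.8]
ee_pos: [0.5516, -0.1683, 0.2341]
ft_force: [-0.2, -0.0, -2.8]
opening: 0.119
grip_force: 59.1
[[ 2.54237015 81.2279919 ]] [[85.71920295 97.63578594]]
```

View pics/bAB.png

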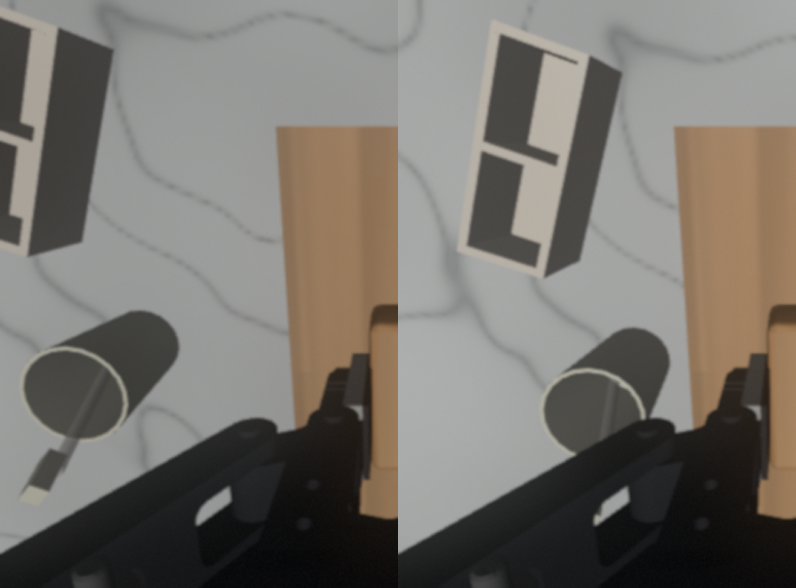

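The wrist views show the box rim. In view B the full-frame corners are about (62,14), (125,36), (95,181) and (39,163). The cup is beyond it with its rim centre near (127,271). The right-hand rim corners also show in view A, at about (37,18) and (18,167), so I'll triangulate.

```bash
cat >> h.py <<'E'
def load(f):
    a=np.load(f); return (a[0],a[1],a[2][0])
def sub(im,p): 
    return cv2.cornerSubPix(cv2.cvtColor(im,cv2.COLOR_BGR2GRAY),np.float32(p).reshape(-1,1,2),(4,4),(-1,-1),(3,60,.01))[:,0]
E
python3 - <<'E'
from h import *
CA,CB=load('CA.npy'),load('CB.npy');A,B=(cv2.imread(f'pics/b{k}.png') for k in'AB')
b0=[(62.1,13.7),(124.8,35.9),(95.4,181),(39.2,163.4)]
pa=sub(A,[(37.3,18.3),(18.3,167.3)]);pb=sub(B,b0);print(pa,pb)
print([np.round(np.r_[tri(CA,pa[i],CB,pb[i+1])],4) for i in(0,1)])
q=onplane(CB,pb,.06)[:,:2]; q0=onplane(CB,b0,.06)[:,:2]
for q in(q,q0):
    n,f=(q[0]+q[1])/2,(q[2]+q[3])/2;d=f-n;l=q[3]-q[0];r=q[2]-q[1]
    print(q.round(4).tolist(),"c",q.mean(0).round(4),"yaw",[np.degrees(np.arctan2(v[1],v[0])).round(2) for v in(d,l,r)],"len",np.linalg.norm(d).round(4),"wid",np.linalg.norm(q[0]-q[1]).round(4),np.linalg.norm(q[3]-q[2]).round(4))
print("cup",onplane(CB,(126.8,271),.095))
S=cam("side");p=np.float32([(306,108.5),(350.5,117),(348.5,128),(301,118)])
E
```

```text
[[ 37.655533  17.756168]
 [ 17.604572 166.85916 ]] [[ 61.09512   12.090921]
 [124.66906   36.194035]
 [ 94.853325 181.24646 ]
 [ 38.132114 163.47533 ]]
[array([ 4.450e-01, -3.141e-01,  5.960e-02,  3.000e-04]), array([ 5.921e-01, -3.347e-01,  6.120e-02,  2.000e-04])]
[[0.4359, -0.3731], [0.4452, -0.3139], [0.5926, -0.3353], [0.5843, -0.3948]] c [ 0.5145 -0.3543] yaw [np.float64(-8.29), np.float64(-8.33), np.float64(-8.24)] len 0.1495 wid 0.0599 0.0601
[[0.4371, -0.3722], [0.4449, -0.3138], [0.5922, -0.3347], [0.584, -0.3937]] c [ 0.5146 -0.3536] yaw [np.float64(-8.21), np.float64(-8.35), np.float64(-8.07)] len 0.1487 wid 0.0588 0.0596
cup [[ 0.67137428 -0.28153304  0.095     ]]
```

Box: centre (0.5145, -0.3543), yaw -8.3°, rim triangulated at z = 60 mm, size matches. Cup is at (0.671, -0.282). Moving above the box with a -19.1° turn.

```bash
python3 -m inch '[[[0,-0.8,-3.5,0,0,0,-4],[0,-1.6,-7,0,0,0,-8],[0,-2.4,-10.5,0,0,0,-12],[0,-3.2,-14,0,0,0,-16],[0,-3.7,-17,0,0,0,-19.1]]]' | egrep 'pos|force|opening'
python3 -m inch '[[[0,0,-1.6,0,0,0,0],[0,0,-1.6,-2,0,0,0],[0,0,-1.6,-5,0,0,0],[0,0,-1.6,-8,0,0,0],[0,0,-1.6,-11,0,0,0]]]' | egrep 'pos|ft_force'
python3 -m inch '[[[0,0,0,-0.5,0,0,0],[0,0,0,-0.5,0,0,0],[0,0,0,-0.5,0,0,0],[0,0,0,-0.5,0,0,0]]]' | egrep 'pos|tool|force|opening|clock'
python3 -c "
from h import *
snap('wrist','pl1');im,_=snap('side','pl1s');cv2.imwrite('pics/pl1c.png',cv2.resize(im[70:170,240:380],None,fx=5,fy=5,interpolation=cv2.INTER_CUBIC))
s=robot.get_state();R=s['tool_rot'];print(s['ee_pos'],np.degrees(np.arctan2(-R[1,0],-R[0,0])),R[:,2])"
```

```text
ee_pos: [0.5142, -0.3388, 0.2343]
ft_force: [-0.1, 0.5, -1.8]
opening: 0.118
grip_force: 59.3
ee_pos: [0.5153, -0.353, 0.1234]
ft_force: [0.7, -0.3, -2.0]
clock: 17.85
ee_pos: [0.5158, -0.3546, 0.1212]
tool_rot: [[-0.99, 0.143, 0.002], [0.143, 0.99, -0.002], [-0.002, -0.001, -1.0]]
ft_force: [0.1, -0.4, -1.9]
opening: 0.125
grip_force: 59.3
[ 0.51553034 -0.3548346   0.12113091] -8.24832958474477 [ 0.0022709  -0.00168785 -0.999996  ]
```

View pics/pl1c.png

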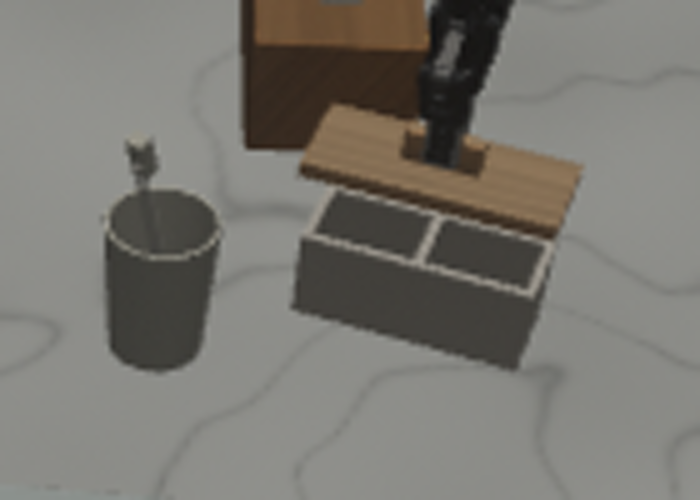

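The crop shows the lid held parallel above the box, with top-face corners at crop (335,103), (581,167), (557,228) and (302,168). Checking its centre against the box before lowering.

```bash
python3 - <<'E'
from h import *
S=cam("side");p=np.float32([(335,103),(302,168),(557,228),(581,167)])/5+[240,70]
q=onplane(S,p,.1156)[:,:2];b=np.float32([(325,190),(302,238),(535,292),(553,240)])/5+[240,70];r=onplane(S,b,.06)[:,:2]
for q in(q,r):
    d=(q[2]+q[3]-q[0]-q[1])/2; print(q.round(3).tolist(),q.mean(0).round(4),np.degrees(np.arctan2(-d[1],-d[0])),np.linalg.norm(d))
E
python3 -m inch '[[[0,-0.1,0,-1,0,0,0],[0,-0.1,0,-2,0,0,0],[0,-0.1,0,-3,0,0,0],[0,-0.1,0,-3.7,0,0,0],[0,-0.1,0,-3.7,0,0,0]]]' | egrep 'pos|ft_force'
python3 -m inch '[[[0,0,0,0,0,0,0],[0,0,0,-0.2,0,0,0],[0,0,0,-0.2,0,0,0]]]' | egrep 'pos|ft_force'
```

```text
[[0.584, -0.395], [0.592, -0.322], [0.438, -0.305], [0.429, -0.369]] [ 0.5106 -0.3478] -7.923046765755071 0.15617907161358238
[[0.581, -0.38], [0.587, -0.328], [0.441, -0.314], [0.434, -0.368]] [ 0.5107 -0.3472] -5.128497135660376 0.1472083186818643
ee_pos: [0.5124, -0.3536, 0.08]
ft_force: [-1.1, 0.8, -2.7]
ee_pos: [0.5136, -0.3545, 0.0802]
ft_force: [0.4, 0.8, -2.0]
```

```bash
python3 -m inch '[[[0,0.1,0,-0.2,0,0,0],[0,0.1,0,-0.2,0,0,0],[0,0.1,0,-0.2,0,0,0]]]' | egrep 'pos|ft_force'
python3 -m inch '[[[0,0,0,-0.1,0,0,0],[0,0,0,-0.1,0,0,0]]]' | egrep 'pos|ft_force'
python3 -m inch '[[[0,0,0,-0.05,0,0,0],[0,0,0,-0.05,0,0,0]]]' | egrep 'pos|ft_force'
python3 -m inch '[[[0,0,0,-0.05,0,0,0],[0,0,0,-0.05,0,0,0]]]' | egrep 'pos|ft_force'
```

```text
ee_pos: [0.5146, -0.3544, 0.0784]
ft_force: [-0.3, 0.0, -2.4]
ee_pos: [0.5145, -0.3544, 0.0772]
ft_force: [1.0, 0.4, -1.7]
ee_pos: [0.5144, -0.3544, 0.0767]
ft_force: [-0.3, 0.7, -2.4]
ee_pos: [0.5144, -0.3543, 0.0762]
ft_force: [-0.8, -0.5, -2.5]
```

```bash
python3 -m inch '[[[0,0,0,-0.05,0,0,0],[0,0,0,-0.05,0,0,0]]]' | egrep 'pos|ft_force'
python3 -m inch '[[[0,0,0,-0.05,0,0,0],[0,0,0,-0.05,0,0,0]]]' | egrep 'pos|ft_force'
python3 -m inch '[[[0,0,0,-0.03,0,0,0],[0,0,0,-0.03,0,0,0],[0,0,0,-0.03,0,0,0]]]' | egrep 'pos|ft_force'
```

```text
ee_pos: [0.5144, -0.3544, 0.0757]
ft_force: [0.3, 0.2, -2.5]
ee_pos: [0.5145, -0.3544, 0.0755]
ft_force: [-1.5, 1.6, 4.2]
ee_pos: [0.5145, -0.3544, 0.0755]
ft_force: [-2.8, 1.6, 8.9]
```

Contact is at the predicted 75.5 mm. Releasing and retreating upward.

```bash
python3 -m inch '[[[0.4,0,0,0.05,0,0,0],[0.4,0,0,0.05,0,0,0],[0.4,0,0,0.05,0,0,0],[0.4,0,0,0.05,0,0,0],[0.4,0,0,0.05,0,0,0]]]' | egrep 'pos|force|open'
python3 -m inch '[[[0.4,0,0,1,0,0,0],[0.4,0,0,3,0,0,0],[0.4,0,0,6,0,0,0],[0.4,0,0,10,0,0,0],[0.4,0,0,14,0,0,0]]]' | egrep 'pos|force|open'
python3 -m inch '[[[0.4,0,3,2,0,0,0],[0.4,0,6,3,0,0,0],[0.4,0,10,4,0,0,0],[0.4,0,14,4,0,0,0],[0.4,0,16,4,0,0,0]]]' | egrep 'pos'
python3 -m inch '[[[0.4,0,0,0,0,0,0],[0.4,0,0,0,0,0,0],[0.4,0,0,0,0,0,0],[0.4,0,0,0,0,0,0]]]' | egrep 'pos|clock'
python3 - <<'E'
from h import *
im,C=snap("wrist","f1"); im2,_=snap("side","f1s")
_,cs=bamboo(im,1500)
for c in cs:
    b=cv2.approxPolyDP(c,8,True)[:,0]; print(b.tolist(),onplane(C,b,.07)[:,:2].round(4).tolist())
cv2.imwrite("pics/f1c.png",np.hstack([cv2.resize(im[:,:200],None,fx=1.5,fy=1.5),cv2.resize(im2[80:272,220:345],None,fx=3,fy=3)]))
E
```

```text
ee_pos: [0.5145, -0.3544, 0.0754]
ft_force: [-0.8, -0.0, 0.3]
opening: 0.399
grip_force: 0.0
ee_pos: [0.5139, -0.3539, 0.2171]
ft_force: [1.0, -1.3, 0.8]
opening: 0.4
grip_force: 0.0
ee_pos: [0.5141, -0.191, 0.257]
clock: 21.53
ee_pos: [0.5146, -0.1953, 0.2557]
[[460, 147], [401, 165], [428, 282], [481, 267]] [[0.5213, 0.0261], [0.532, -0.0369], [0.6835, -0.006], [0.6719, 0.057]]
[[73, 118], [94, 254], [150, 254], [138, 119]] [[0.4317, -0.3762], [0.5875, -0.4001], [0.5972, -0.334], [0.4426, -0.309]]
```

View pics/f1c.png

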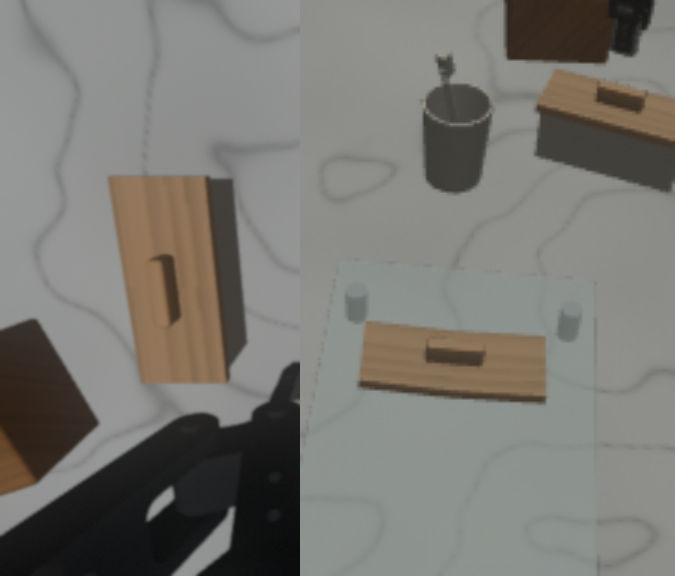

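The lid lies flush on the box: centre (0.515, -0.355), within 1 mm of the box centre, and about 0.7° off in yaw, which is within measurement error. The bowed lid is still on the shelf and the cup is undisturbed. Handing in.

```bash
python3 -c "
from rig import robot
print(robot.close_job())"
```

```text
the job is handed in; nothing more can be done
None
```

The job is handed in: I pressed both lids near end then far end, left lid first; the right-hand lid rocked and stays on the shelf, and the flat left-hand lid closes the box, centred within about 1 mm, with nothing else touched.

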